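Clip the cover onto the tile sample case

TASK

Pick up the loose metal cover by its grip bar and lay it squarely, its edges in line with the tray all round, on the case that has a tile in it, not the empty one. Press it straight down until the force suddenly drops as both spring clips snap over its ends and it lies fully home on the rim. Then keep pressing it down firmly (roughly 10 N) and finish like that, still pressing; do not let go, and leave the other things on the bench where they are.

Things in the scene. Friction and masses are not known exactly. Their poses are not given: they have to be found in the camera images.
- cover: the loose cover: flat aluminium plate 100 (own x) x 70 (own y) x 6 mm with a grip bar on top along own x, centred: 60 mm long, 14 mm thick (along own y), its top 36 mm above the plate's underside. About 0.14 kg. Origin: centre of the plate's underside; z up. Lies flat on the bench at the start. Fits either way round (half turn about z)
- cover_grip (a point): point on the cover's grip bar, on its centre line 30 mm above the underside (24 mm above the plate's top, 6 mm below the bar's top); axes as the cover. Close the fingers along own y
- case: the sample case with a tile in it, fixed to the bench: dark foot plate 160 (own x) x 90 mm, on it an aluminium tray 100 (own x) x 70 mm, rim 32 mm above the bench, a terracotta tile 82 x 52 mm inside, its top 4 mm below the rim. A sprung steel clip stands at each end of the tray (own -x and +x), top 50 mm above the bench. Origin: centre of the foot's underside; z up
- case_seat (a point): centre of the tray's rim, 32 mm above the bench: the centre of the cover's underside must come to lie here, long side along x. The cover meets the clips with its underside about 13 mm above this point; the force grows to 11 to 18 N some 8 mm above it, then drops to a few N as the noses slip past the plate's ends; about 4 mm above it the clips snap over the plate and draw it down to the rim
- case_clip_near (a joint): outward travel (m) of the clip at the case's own -x end: 0 relaxed, 0.0035 as the cover's end passes, limit 0.008. The clip is 24 mm wide, with an inward wedge nose (45 degree flanks) whose tip is 10.4 mm above the rim and overlaps the cover's end by 3.5 mm
- case_clip_far (a joint): the same for the clip at the case's own +x end
- empty_case: a second case of the same build, but with nothing in its tray: leave it alone. Origin: centre of the foot's underside
- tape: roll of paper tape lying flat, 90 mm across, 24 mm high; bystander. Origin: centre of its underside
- tiles: two loose tiles stacked, 100 x 100 x 16 mm; bystander. Origin: centre of the underside
- notebook: notebook 150 x 107 x 11 mm; bystander. Origin: centre of the underside
Things that resemble listed ones, but are neither listed nor needed, are in the scene too. Leave any orange or pink look-alike of the cover alone.

How it is judged (in metres and radians):
On the way, in this order (a step that is already met when the one before it is completed fails the run):
1. the cover is carried, clear above the case with the tile and roughly over it (z of cover in the frame of case_seat above 0.008 m and horizontal distance between cover and case_seat below 0.03 m and contact force between the fingers and cover above 1 N), for 0.1 s.
2. the cover has snapped home: flat on the rim, both clips back over it (z of cover in the frame of case_seat below 0.002 m and horizontal distance between cover and case_seat below 0.006 m and value of joint each of case_clip_near, case_clip_far below 0.002 m), for 0.1 s.
At the end, for the whole second after the job is handed in: the cover lies on the rim of the case with the tile (within 2 mm, centred within 6 mm, square within 0.1 rad, level within 0.04 rad), both clips are back within 2 mm of relaxed, and the robot still presses it onto the case with more than 4 N through the last second (all of step 2 and z of cover in the frame of case_seat above -0.003 m and angle between the x axis of cover and the x axis of case_seat, either way round below 0.1 rad and angle between cover's own z axis and vertical below 0.04 rad and contact force between cover and case above 4 N and contact force between any of the fingers, the arm and cover above 2 N); the arm keeps its last pose, push and grip.
It fails at once if a bystander was shifted by more than 30 mm (distance of any of tape, tiles, notebook from where it was at the start of the episode above 0.03 m).
It fails at once if the cover was pressed onto the empty case (contact force between cover and empty_case above 3 N).
It also fails if it takes over 45 s, if anything falls off the work surface, if the arm or the gripper's body presses on something with over 40 N, if the wrist force passes 120 N, or if a joint passes its speed limit or range.

ROBOT

A 6-joint arm with a two-finger parallel gripper is mounted at the origin on the work surface. World frame = base frame: x ahead of the robot, y to its left, z up, the work surface at z = 0. Lengths are in mm, angles in rad, forces in N, time in s.
With the tool pointing down it reaches from about 350 to 975 mm from the base axis. Payload 7.1 kg.
Tool frame: the origin (TCP) lies between the finger pads; the fingertips stand 19 mm ahead of it and the grasp point (between the pads) is the TCP; z points along the fingers, y is the line along which they close (so a half turn about z gives the same grasp; the last joint's range is limited). The gripper opens to 88 mm and grips with 3 to 60 N. Pads are 20 mm wide; open, the fingers measure 115 mm over their backs; the gripper's body (75 mm by 178 mm) begins 61 mm behind the grasp point.
Start: joints at [1.11, 0.423, 1.63, -0, 1.089, -0.019], TCP at [267.197, 564.987, 241.675] pointing down, gripper open.
Joint ranges: [-3, 3], [-0.9, 2.11], [0.09, 2.58], [-1.31, 4.45], [0.11, 2.69], [-2.54, 2.54]. Speed limits (rad/s): [2.39, 2.39, 3.01, 3.14, 3.14, 3.14].

INTERFACE

Orientations are given as a rotation vector (axis times angle).
In Python, from workcell import ctrl gives the robot as it stands.
- The arm moves only by the tool arm_command, never from a script. Its argument "series" is a list of rows, each an object with "linear": the shift along the tool's x, y, z in m, a list of three; "turn": the turn about the tool's z in rad. A call has 1 to 10 rows; each row shifts and turns the commanded pose from where the row before left it, along the tool's axes as they then stand; what a row does not reach is not made up. A row lasts 1/10 s, in which the tool goes at most 50 mm and 8.59 degrees, less where a joint would pass 70% of its speed; a pose out of reach is approached as far as the arm can. A call with a gripper value outside its range is refused whole. "jaw" is the opening, from -1 (shut) to 1 (fully open), set as the call begins (left out, the last holds). The fingers move at their own pace and stop on an object; the grip force is fixed at half the most. Time passes only in rows, so rows that do not move let the fingers close. It gives the time, the measured TCP pose, the force, the opening and the grip force at its end, in the units of the state.
- ctrl.get_obs(): the state, without advancing time (a new reading comes with each control period).
- ctrl.get_image(name): name is "scene" or "top" or "wrist"; returns a dict with "frame" (420x560x3 uint8, blue, green, red), "fx", "fy", "cx", "cy" (pixels), "rvec" (rotation vector, rad) and "tvec" (3), from world to camera coordinates, as OpenCV has them. Camera axes: x right, y down, z forward; pixel columns grow to the right and rows downward; lengths in mm; the calibration is good to about 2 mm. A picture is of the moment at which its call begins. There is no depth.
- ctrl.close_job(): hands the job in; it is judged then, once.
The state is a dict: "t": time; "qpos": joint angles; "qvel": joint speeds; "joint_torque": joint torques, N m; "ee_pos": TCP position; "orientation": TCP orientation; "ft_force": force on the tool from outside, world axes, zero at the start; "moment": the same for the moment, N m; "width": finger opening in mm; "grasp_force": force on a finger pad.
Only numpy, scipy, OpenCV 4.12 (cv2) and the standard library are available. Lean on these libraries where they do the work, as an engineer would, in place of code of your own. Each camera call takes 0.05 s, during which the arm holds its last target. There are 200 camera calls.

## Working session

There is one attempt and no reset: what is moved stays moved. The work goes in short steps, Python scripts to look and compute and a tool call to move; the robot and the scene stay as the last step left them, time stands still between calls to the robot, and variables do not carry over. Pictures are saved under pics/ and viewed, at most 10 in all, crops included, and the job is handed in when it is done.

Besides the shell and the picture viewer there is one more tool, called after "Request:" as name([rows], argument=value, ...), one row to a line, values as JSON. arm_command: Moves the arm, as the interface text tells. Its arguments: {"type":"object","properties":{"series":{"type":"array"},"jaw":{"type":"number"}},"required":["series"]}

```bash
mkdir -p pics; ls; python3 - <<'E'
from workcell import ctrl
import cv2,numpy as np,pickle
d={n:ctrl.get_image(n) for n in("scene","top")}
pickle.dump(d,open("im0.pkl","wb"))
for n in d: cv2.imwrite(f"pics/{n}0.png",d[n]["frame"]); print(n,{k:v for k,v in d[n].items() if k!="frame"})
print(ctrl.get_obs())
E
```

```text
pics
scene {'fx': 410.2045876379296, 'fy': 410.2045876379296, 'cx': 279.2101458658072, 'cy': 207.28079161266632, 'rvec': array([ 1.39307209,  2.22021222, -0.88759937]), 'tvec': array([ 225.4709177 , -299.12942742, 1163.35985814])}
top {'fx': 479.55821077996626, 'fy': 479.55821077996626, 'cx': 273.95909487355686, 'cy': 213.31412560765872, 'rvec': array([ 2.14093518, -2.15036256,  0.20212202]), 'tvec': array([  -3.41894842,  516.92579687, 1002.10381833])}
{'t': 0.1, 'qpos': array([ 1.10999854e+00,  4.23751725e-01,  1.63060177e+00,  7.36341182e-06,
        1.08860934e+00, -1.89932873e-02]), 'qvel': array([-4.99985018e-04, -2.90791097e-03, -2.08794809e-03,  7.85139660e-04,
        1.59770457e-04,  1.89822760e-06]), 'joint_torque': array([-5.53307327e-04, -5.45612633e+01, -2.74322605e+01,  6.44558645e-02,
        1.88161817e-02, -2.59599881e-05]), 'ee_pos': array([266.9920626 , 564.57645531, 240.99198267]), 'orientation': array([-6.88286853e-01, -3.06492676e+00,  2.08798182e-03]), 'ft_force': array([ 0.43272557, -0.0545552 , -0.02649359]), 'moment': array([-0.00740049,  0.01677201, -0.0238407 ]), 'grasp_force': 0.0, 'width': 88.02866781653557}
```

View pics/top0.png

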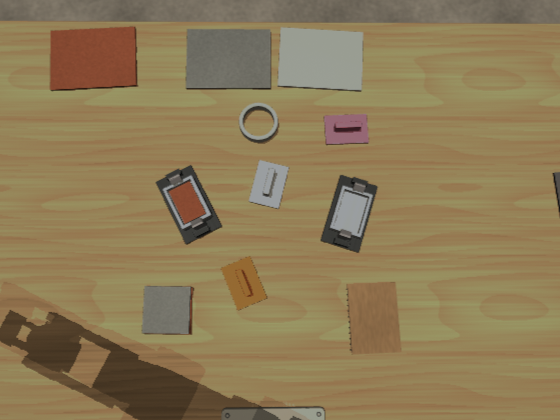

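View pics/scene0.png

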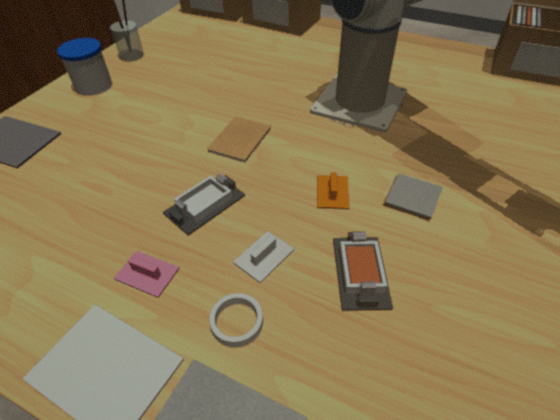

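The top view shows the silver cover at (269,184), the tile case at (188,204), the empty case at (350,213), and the orange and pink look-alikes at (244,283) and (346,128). The scene view agrees, with the cover at (264,255) and the tile case at (362,270).

```bash
cat > h.py <<'E'
import cv2,numpy as np
from scipy.spatial.transform import Rotation as Ro
def cast(im,px,z):
    R=cv2.Rodrigues(im["rvec"])[0]; t=np.array(im["tvec"])
    px=np.atleast_2d(px).astype(float)
    d=np.c_[(px[:,0]-im["cx"])/im["fx"],(px[:,1]-im["cy"])/im["fy"],np.ones(len(px))]@R
    c=-R.T@t
    return (c+d*((z-c[2])/d[:,2])[:,None])
def rect(im,mask,z,near):
    """contour nearest pixel 'near' -> world rect at height z: centre, sizes, long-axis angle"""
    mask=cv2.morphologyEx(mask,cv2.MORPH_OPEN,np.ones((3,3),np.uint8))
    cs=[c for c in cv2.findContours(mask,cv2.RETR_EXTERNAL,cv2.CHAIN_APPROX_NONE)[0] if cv2.contourArea(c)>60]
    c=min(cs,key=lambda c:np.hypot(*(c.reshape(-1,2).mean(0)-near)))
    w=cast(im,c.reshape(-1,2),z)[:,:2].astype(np.float32)
    (ctr,s,a)=cv2.minAreaRect(w)
    if s[0]<s[1]: a+=90; s=s[::-1]
    return np.round(ctr,1),np.round(s,1),round(((a+90)%180-90),1)
E
python3 - <<'E'
import pickle
from h import *
d=pickle.load(open("im0.pkl","rb"))
for n,pc,pt in(("top",(269,184),(188,204)),("scene",(264,255),(362,268))):
    im=d[n]; hsv=cv2.cvtColor(im["frame"],cv2.COLOR_BGR2HSV)
    grey=cv2.inRange(hsv,(0,0,110),(180,60,255))
    red=cv2.inRange(hsv,(0,120,60),(11,255,255))
    dark=cv2.inRange(hsv,(0,0,0),(180,110,80))
    print(n,"cover",rect(im,grey,6,pc),"\n tile",rect(im,red,28,pt),"\n tray",rect(im,grey,32,pt),"\n foot",rect(im,dark,6,pt))
top=d["top"]; cv2.imwrite("pics/crop.png",cv2.resize(top["frame"][150:260,140:300],None,fx=5,fy=5,interpolation=cv2.INTER_CUBIC))
E
```

```text
top cover (array([591.5,   5.6]), array([99.7, 71.4]), -14.3) 
 tile (array([545.5, 187.2]), array([82.2, 50.8]), 26.9) 
 tray (array([559. , 158.6]), array([99.4, 16.7]), 20.4) 
 foot (array([547.3, 187.8]), array([164.3,  89.1]), 26.8)
scene cover (array([594.1,   7.2]), array([101.6,  71.4]), -14.0) 
 tile (array([547.1, 187.9]), array([80., 52.]), 25.6) 
 tray (array([540.9, 206.6]), array([104.6,  40.9]), 20.5) 
 foot (array([550.1, 188.5]), array([157. ,  86.6]), 26.9)
```

View pics/crop.png

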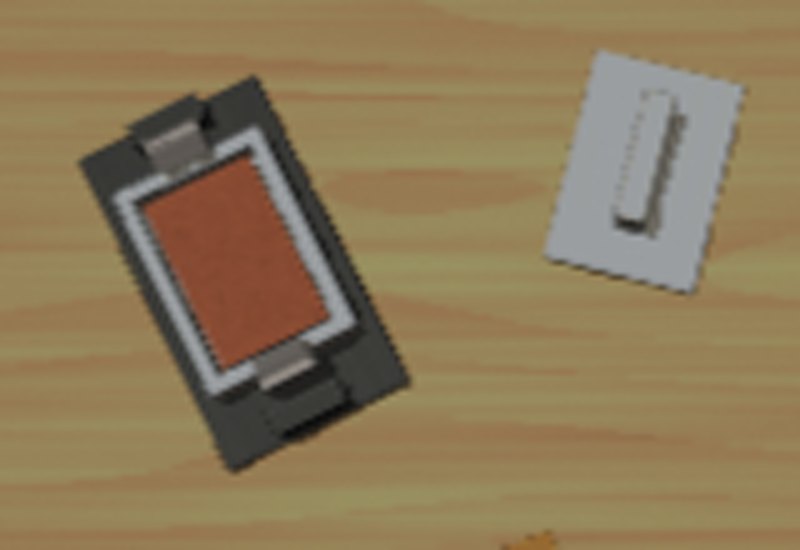

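The crop shows the tile case with a clip at each end and the cover with its bar along its long side. Next I'll work out the approach move.

```bash
cat >> h.py <<'E'
def plan(o,xyz,ang):
    """tool-frame shift (m, in present axes) and turn to bring TCP to xyz, tool x along ang deg (mod 180)"""
    R=Ro.from_rotvec(o["orientation"]).as_matrix()
    yaw=np.degrees(np.arctan2(R[1,0],R[0,0]))
    dy=(ang-yaw+90)%180-90
    print("pos",np.round(o["ee_pos"],1),"yaw",round(yaw,2),"tilt",np.round(R[:2,2],4),"shift",np.round(R.T@(np.array(xyz)-o["ee_pos"])/1000,4),"turn",round(-np.radians(dy),4),"F",np.round(o["ft_force"],1),"q6",round(o["qpos"][5],2),"w",round(o["width"],1),"t",o["t"])
E
python3 - <<'E'
from h import *
from workcell import ctrl
plan(ctrl.get_obs(),(592.5,6,180),-14.1)
E
```

```text
pos [267.  564.6 241. ] yaw 154.69 tilt [-0.0006 -0.0012] shift [-0.5331 -0.3657  0.0615] turn -0.1957 F [ 0.4 -0.1 -0. ] q6 -0.02 w 88.0 t 0.1
```

Request:
arm_command([
  {"linear": [-0.0267, -0.0183, 0], "turn": 0},
  {"linear": [-0.0267, -0.0183, 0], "turn": 0},
  {"linear": [-0.0267, -0.0183, 0], "turn": 0},
  {"linear": [-0.0267, -0.0183, 0], "turn": 0},
  {"linear": [-0.0267, -0.0183, 0], "turn": 0},
  {"linear": [-0.0267, -0.0183, 0], "turn": 0},
  {"linear": [-0.0267, -0.0183, 0], "turn": 0},
  {"linear": [-0.0267, -0.0183, 0], "turn": 0},
  {"linear": [-0.0267, -0.0183, 0], "turn": 0},
  {"linear": [-0.0267, -0.0183, 0], "turn": 0},
], jaw=1)

```text
t: 1.1
ee_pos: [430.6, 284.1, 241.4]
orientation: [-0.688, -3.065, 0.001]
ft_force: [-0.2, 0.5, -0.2]
width: 87.8
grasp_force: 0.0
```

Request:
arm_command([
  {"linear": [-0.0267, -0.0183, 0.006], "turn": 0},
  {"linear": [-0.0267, -0.0183, 0.006], "turn": 0},
  {"linear": [-0.0267, -0.0183, 0.006], "turn": 0},
  {"linear": [-0.0267, -0.0183, 0.006], "turn": 0},
  {"linear": [-0.0267, -0.0183, 0.006], "turn": 0},
  {"linear": [-0.0267, -0.0183, 0.006], "turn": 0},
  {"linear": [-0.0267, -0.0183, 0.006], "turn": 0},
  {"linear": [-0.0267, -0.0183, 0.006], "turn": 0},
  {"linear": [-0.0267, -0.0183, 0.006], "turn": -0.1},
  {"linear": [-0.0267, -0.0183, 0.006], "turn": -0.0957},
])

```text
t: 2.1
ee_pos: [596.2, 6.2, 181.1]
orientation: [-0.38, -3.118, 0.0]
ft_force: [0.4, 0.5, -0.5]
width: 88.2
grasp_force: 0.0
```

Request:
arm_command([
  {"linear": [0, 0, 0], "turn": 0},
  {"linear": [0, 0, 0], "turn": 0},
  {"linear": [0, 0, 0], "turn": 0},
])

```text
t: 2.4
ee_pos: [595.4, 8.2, 181.5]
orientation: [-0.386, -3.117, -0.0]
ft_force: [-0.7, 0.3, 0.3]
width: 87.9
grasp_force: 0.0
```

```bash
python3 - <<'E'
from h import *
from workcell import ctrl
import pickle
o=ctrl.get_obs(); plan(o,(592.5,6,30),-14.1)
im=ctrl.get_image("wrist"); pickle.dump(im,open("w1.pkl","wb")); cv2.imwrite("pics/w1.png",im["frame"])
E
```

```text
pos [595.4   8.2 181.5] yaw 165.86 tilt [-0.001   0.0002] shift [ 0.0021 -0.0029  0.1515] turn -0.0007 F [-0.7  0.3  0.3] q6 -1.33 w 87.9 t 2.4
```

View pics/w1.png

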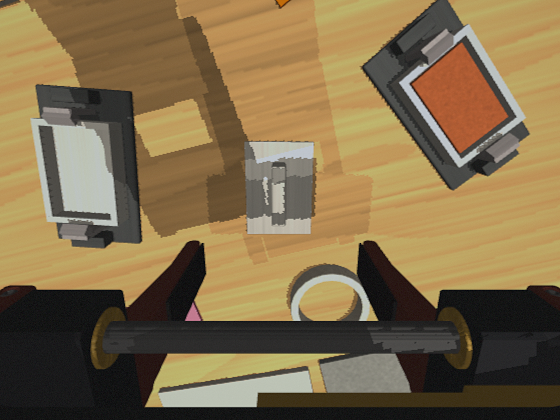

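The wrist view shows the cover spanning (247,142) to (312,234) in the arm's shadow. The tile case is at the upper right, with the tile centred near (462,98).

```bash
python3 - <<'E'
import pickle
from h import *
im=pickle.load(open("w1.pkl","rb")); hsv=cv2.cvtColor(im["frame"],cv2.COLOR_BGR2HSV)
grey=cv2.inRange(hsv,(0,0,60),(180,75,255)); red=cv2.inRange(hsv,(0,120,60),(11,255,255))
grey=cv2.morphologyEx(grey,cv2.MORPH_CLOSE,np.ones((5,5),np.uint8))
print("cover",rect(im,grey,6,(280,190)),"tile",rect(im,red,28,(462,98)))
P=cast(im,[(247,142),(313,142),(311,234),(247,234)],6)[:,:2]; print(P.round(1),cv2.minAreaRect(P.astype(np.float32)))
dark=cv2.inRange(hsv,(0,0,0),(180,110,75)); print("foot",rect(im,dark[:260],6,(450,98)))
# tray outer corners by eye at rim height
E
```

```text
cover (array([592.1,   7. ]), array([100.2,  70.5]), -14.4) tile (array([546.4, 188.2]), array([82.7, 52.3]), 26.8)
[[537.  -11.9]
 [553.2  52.8]
 [650.4  29.3]
 [633.2 -39.3]] ((593.2960205078125, 7.195278167724609), (70.7315444946289, 100.01520538330078), 75.92926025390625)
foot (array([546.3, 167.3]), array([177.7,  72.6]), -2.3)
```

Request:
arm_command([
  {"linear": [0.0014, -0.001, 0.025], "turn": 0},
  {"linear": [0, 0, 0.025], "turn": 0},
  {"linear": [0, 0, 0.025], "turn": 0},
  {"linear": [0, 0, 0.015], "turn": 0},
  {"linear": [0, 0, 0], "turn": 0},
  {"linear": [0, 0, 0], "turn": 0},
  {"linear": [0, 0, 0], "turn": 0},
])

```text
t: 3.15
ee_pos: [595.4, 7.2, 92.9]
orientation: [0.385, 3.116, 0.0]
ft_force: [0.1, 0.1, 0.8]
width: 87.9
grasp_force: 0.0
```

```bash
python3 - <<'E'
from h import *
from workcell import ctrl
o=ctrl.get_obs(); plan(o,(592.3,6.8,30),-14.2)
E
```

```text
pos [595.4   7.2  92.9] yaw 165.91 tilt [ 0.002 -0.   ] shift [ 0.003  -0.0011  0.0629] turn 0.0019 F [0.1 0.1 0.8] q6 -1.33 w 87.9 t 3.15
```

Request:
arm_command([
  {"linear": [0.003, -0.001, 0.02], "turn": 0.002},
  {"linear": [0, 0, 0.02], "turn": 0},
  {"linear": [0, 0, 0.015], "turn": 0},
  {"linear": [0, 0, 0.008], "turn": 0},
  {"linear": [0, 0, 0], "turn": 0},
  {"linear": [0, 0, 0], "turn": 0},
])

```text
t: 3.75
ee_pos: [591.9, 6.7, 29.1]
orientation: [0.389, 3.117, 0.0]
ft_force: [0.3, 1.5, 0.4]
width: 88.0
grasp_force: 0.0
```

```bash
python3 - <<'E'
from h import *
from workcell import ctrl
o=ctrl.get_obs(); plan(o,(592.3,6.8,30),-14.2)
E
```

```text
pos [591.9   6.7  29.1] yaw 165.78 tilt [ 0.0006 -0.    ] shift [-0.0004  0.0002 -0.0009] turn -0.0003 F [0.3 1.5 0.4] q6 -1.33 w 88.0 t 3.75
```

Request:
arm_command([
  {"linear": [0, 0, 0], "turn": 0},
  {"linear": [0, 0, 0], "turn": 0},
  {"linear": [0, 0, 0], "turn": 0},
  {"linear": [0, 0, 0], "turn": 0},
  {"linear": [0, 0, 0], "turn": 0},
  {"linear": [0, 0, 0], "turn": 0},
  {"linear": [0, 0, 0], "turn": 0},
  {"linear": [0, 0, 0], "turn": 0},
], jaw=-1)

```text
t: 4.55
ee_pos: [591.4, 6.7, 28.6]
orientation: [-0.389, -3.117, 0.0]
ft_force: [0.1, -0.0, 0.2]
width: 27.5
grasp_force: 0.0
```

```bash
python3 - <<'E'
from h import *
from workcell import ctrl
o=ctrl.get_obs(); plan(o,(546.4,188,150),26.8);print(o["grasp_force"])
E
```

```text
pos [591.4   6.7  28.6] yaw 165.78 tilt [-0.0001 -0.    ] shift [ 0.0881  0.1647 -0.1214] turn -0.7159 F [ 0.1 -0.   0.2] q6 -1.33 w 27.5 t 4.55
0.0
```

Request:
arm_command([
  {"linear": [0, 0, 0], "turn": 0},
  {"linear": [0, 0, 0], "turn": 0},
  {"linear": [0, 0, 0], "turn": 0},
  {"linear": [0, 0, 0], "turn": 0},
  {"linear": [0, 0, 0], "turn": 0},
])

```text
t: 5.05
ee_pos: [591.3, 6.7, 28.7]
orientation: [-0.389, -3.117, 0.0]
ft_force: [0.7, 0.4, 0.2]
width: 13.7
grasp_force: 30.0
```

Request:
arm_command([
  {"linear": [0, 0, -0.01], "turn": 0},
  {"linear": [0, 0, -0.02], "turn": 0},
  {"linear": [0, 0, -0.03], "turn": 0},
  {"linear": [0, 0, -0.03], "turn": 0},
  {"linear": [0, 0, -0.02], "turn": 0},
  {"linear": [0, 0, -0.01], "turn": 0},
  {"linear": [0, 0, 0], "turn": 0},
])

```text
t: 5.75
ee_pos: [592.1, 6.7, 150.3]
orientation: [0.388, 3.115, 0.0]
ft_force: [-0.3, 0.1, -1.5]
width: 13.7
grasp_force: 30.0
```

```bash
python3 - <<'E'
from h import *
from workcell import ctrl
o=ctrl.get_obs(); plan(o,(546.4,188,150),26.8);print(o["grasp_force"])
E
```

```text
pos [592.1   6.7 150.3] yaw 165.79 tilt [ 0.0028 -0.    ] shift [8.890e-02 1.645e-01 1.000e-04] turn -0.7158 F [-0.3  0.1 -1.5] q6 -1.33 w 13.7 t 5.75
29.999120235443115
```

Request:
arm_command([
  {"linear": [0.0111, 0.0206, 0], "turn": 0},
  {"linear": [0.0111, 0.0206, 0], "turn": 0},
  {"linear": [0.0111, 0.0206, 0], "turn": 0},
  {"linear": [0.0111, 0.0206, 0], "turn": 0},
  {"linear": [0.0111, 0.0206, 0], "turn": 0},
  {"linear": [0.0111, 0.0206, 0], "turn": 0},
  {"linear": [0.0111, 0.0206, 0], "turn": 0},
  {"linear": [0.0112, 0.0203, 0], "turn": 0},
])

```text
t: 6.55
ee_pos: [544.4, 188.6, 147.1]
orientation: [-0.388, -3.115, 0.002]
ft_force: [-0.2, -0.2, -1.4]
width: 13.7
grasp_force: 30.0
```

Request:
arm_command([
  {"linear": [0, 0, 0], "turn": -0.09},
  {"linear": [0, 0, 0], "turn": -0.09},
  {"linear": [0, 0, 0], "turn": -0.09},
  {"linear": [0, 0, 0], "turn": -0.09},
  {"linear": [0, 0, 0], "turn": -0.09},
  {"linear": [0, 0, 0], "turn": -0.09},
  {"linear": [0, 0, 0], "turn": -0.09},
  {"linear": [0, 0, 0], "turn": -0.0858},
  {"linear": [0, 0, 0], "turn": 0},
  {"linear": [0, 0, 0], "turn": 0},
])

```text
t: 7.55
ee_pos: [545.0, 187.8, 147.7]
orientation: [0.724, -3.055, 0.0]
ft_force: [-0.4, 0.4, -2.4]
width: 13.7
grasp_force: 30.0
```

```bash
python3 - <<'E'
from h import *
from workcell import ctrl
import pickle
o=ctrl.get_obs(); plan(o,(546.4,188,100),26.8)
d={n:ctrl.get_image(n) for n in("wrist","top")}
pickle.dump(d,open("im2.pkl","wb")); 
t=cv2.resize(d["top"]["frame"][140:270,120:300],(400,289),interpolation=cv2.INTER_CUBIC)
w=cv2.resize(d["wrist"]["frame"][60:400,80:480],(400,340))
cv2.imwrite("pics/w2.png",np.vstack([w,t[:260]]))
E
```

```text
pos [545.  187.8 147.7] yaw -153.33 tilt [-0.0017 -0.0006] shift [-0.0015 -0.0005  0.0477] turn -0.0023 F [-0.4  0.4 -2.4] q6 -1.72 w 13.7 t 7.55
```

View pics/w2.png

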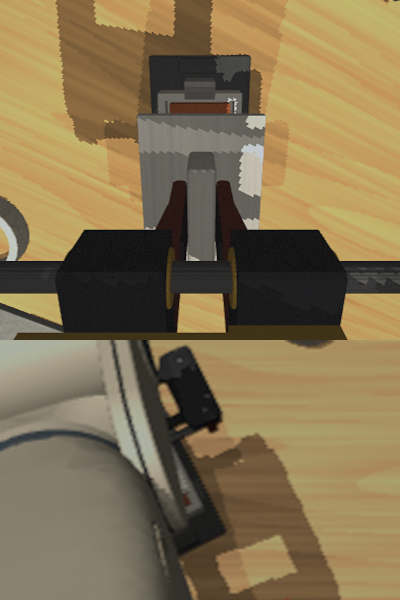

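The wrist half shows the held cover, with far plate corners near full-frame (218,175) and (345,175) and the tile case below it. The top camera is blocked by the arm. I'll measure the cover's pose in the hand from that far edge.

```bash
python3 - <<'E'
import pickle
from h import *
from workcell import ctrl
d=pickle.load(open("im2.pkl","rb")); im=d["wrist"]; o=ctrl.get_obs()
g=cv2.cvtColor(im["frame"],cv2.COLOR_BGR2GRAY); 
z=o["ee_pos"][2]-28.7+6
R=Ro.from_rotvec(o["orientation"]).as_matrix()
def loc(px,z): return (cast(im,px,z)-o["ee_pos"])@R
c=cv2.cornerSubPix(g,np.float32([[218,175],[345,175]]).reshape(-1,1,2),(6,6),(-1,-1),(3,50,.01)).reshape(-1,2)
print(c,"far corners in tool frame",loc(c,z).round(1))
hsv=cv2.cvtColor(im["frame"],cv2.COLOR_BGR2HSV)
sat=hsv[...,1].astype(int)
for r in(200,220,240,260): # side edges: wood is saturated
    row=np.where(sat[r,180:390]<75)[0]+180; print(r,row.min(),row.max(),loc([(row.min()-.5,r),(row.max()+.5,r)],z)[:,:2].round(1).tolist())
cv2.imwrite("pics/w3.png",cv2.resize(im["frame"][100:200,200:360],None,fx=5,fy=5,interpolation=cv2.INTER_NEAREST))
E
```

```text
[[216.60469 175.75153]
 [343.65262 174.97049]] far corners in tool frame [[ 48.  -34.   22.7]
 [ 48.5  35.   22.8]]
200 218 343 [[34.3, -34.3], [34.4, 35.7]]
220 220 342 [[22.6, -33.9], [22.6, 35.9]]
240 221 341 [[10.3, -34.0], [10.3, 36.0]]
260 223 339 [[-2.5, -33.5], [-2.5, 35.6]]
```

View pics/w3.png

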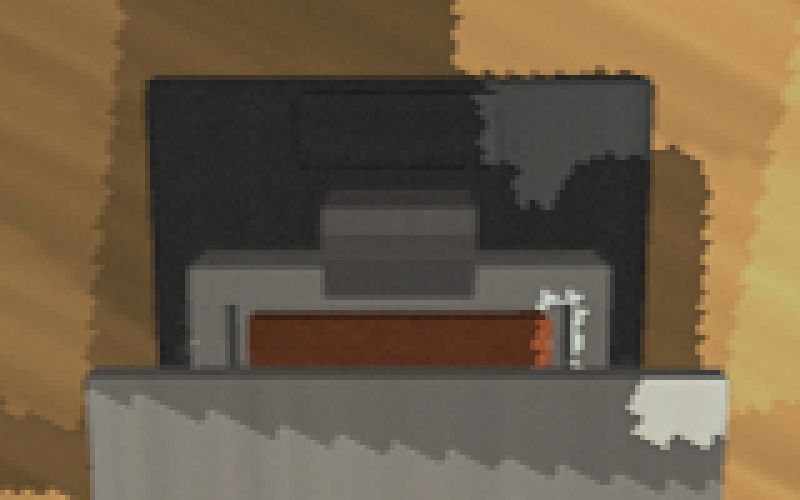

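The crop shows the tray's far rim corners near full-frame (238,153.6) and (322,153.6), and the plate's far corners near (217.6,174.7) and (345.2,174.7). I'll compare the two in the tool frame.

```bash
python3 - <<'E'
import pickle
from h import *
from workcell import ctrl
d=pickle.load(open("im2.pkl","rb")); im=d["wrist"]; o=ctrl.get_obs()
R=Ro.from_rotvec(o["orientation"]).as_matrix()
loc=lambda px,z:((cast(im,px,z)-o["ee_pos"])@R).round(1)[:,:2].tolist()
C=-cv2.Rodrigues(im["rvec"])[0].T@im["tvec"]
print("cam",((C-o["ee_pos"])@R).round(1))
print("rim",loc([(237.7,153.4),(322,153.4)],32),"foot",loc([(229.6,115.6),(330,115.8)],6),"tile",loc([(249.5,162.5),(308.5,162.7)],28))
print("plate",loc([(217.6,174.7),(345.2,174.7)],125))
print("expected case in tool",((np.array([546.4,188,32])-o["ee_pos"])@R).round(1))
E
```

```text
cam [  81.9    0.8 -143.3]
rim [[47.9, -34.9], [47.9, 35.1]] foot [[77.6, -44.3], [77.5, 44.3]] tile [[39.6, -25.7], [39.5, 24.5]]
plate [[48.5, -33.5], [48.6, 35.9]]
expected case in tool [ -1.2  -0.4 116.1]
```

Request:
arm_command([
  {"linear": [-0.0004, -0.0008, 0.01], "turn": 0},
  {"linear": [0, 0, 0.02], "turn": 0},
  {"linear": [0, 0, 0.02], "turn": 0},
  {"linear": [0, 0, 0.01], "turn": 0},
  {"linear": [0, 0, 0], "turn": 0},
  {"linear": [0, 0, 0], "turn": 0},
  {"linear": [0, 0, 0], "turn": 0},
])

```text
t: 8.35
ee_pos: [547.0, 187.7, 89.5]
orientation: [-0.728, 3.055, 0.0]
ft_force: [-0.2, -0.2, -0.9]
width: 13.9
grasp_force: 30.0
```

```bash
python3 - <<'E'
from h import *
from workcell import ctrl
import pickle
o=ctrl.get_obs(); plan(o,(546.4,188,60.7),26.8)
im=ctrl.get_image("wrist"); pickle.dump(im,open("w4.pkl","wb")); cv2.imwrite("pics/w4.png",cv2.resize(im["frame"][80:240,180:380],None,fx=4,fy=3.75,interpolation=cv2.INTER_NEAREST))
E
```

```text
pos [547.  187.7  89.5] yaw -153.21 tilt [0.0014 0.0004] shift [0.0004 0.0005 0.0288] turn -0.0001 F [-0.2 -0.2 -0.9] q6 -1.73 w 13.9 t 8.35
```

View pics/w4.png

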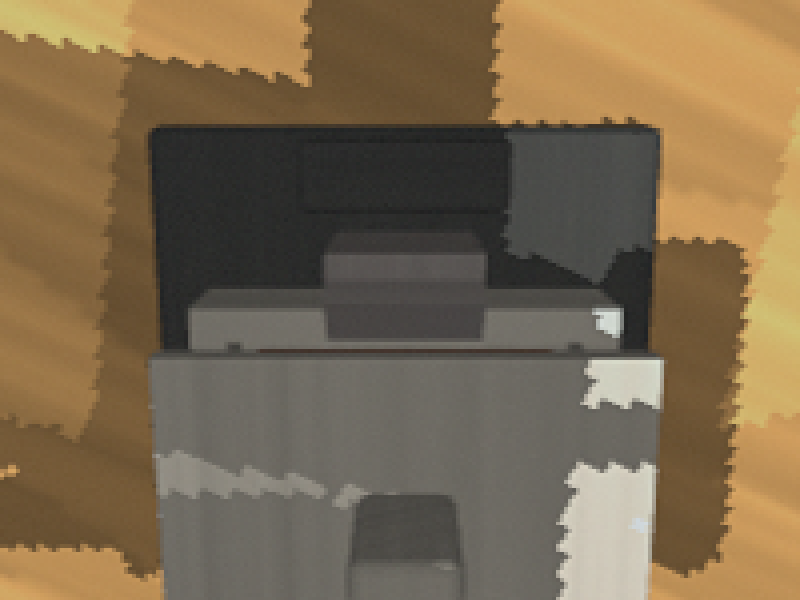

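The rim's far corners are at full-frame (227,162.1) and (335.5,162.1). The plate's are at (217.8,175.2) and (345.5,175.2), and the two edges are parallel.

```bash
python3 - <<'E'
import pickle
from h import *
from workcell import ctrl
im=pickle.load(open("w4.pkl","rb")); o=ctrl.get_obs()
R=Ro.from_rotvec(o["orientation"]).as_matrix()
loc=lambda px,z:((cast(im,px,z)-o["ee_pos"])@R).round(1)[:,:2].tolist()
print("rim",loc([(227,162.1),(335.5,162.1)],32),"plate",loc([(217.75,175.2),(345.5,175.2)],66.8), o["ee_pos"])
E
```

```text
rim [[49.6, -34.1], [49.7, 36.3]] plate [[48.0, -33.5], [48.1, 35.9]] [546.99690591 187.6920395   89.56431002]
```

Request:
arm_command([
  {"linear": [0.001, 0, 0.006], "turn": 0},
  {"linear": [0, 0, 0.005], "turn": 0},
  {"linear": [0, 0, 0.003], "turn": 0},
  {"linear": [0, 0, 0], "turn": 0},
  {"linear": [0, 0, 0], "turn": 0},
])

```text
t: 8.9
ee_pos: [545.5, 187.0, 74.6]
orientation: [0.728, -3.056, 0.0]
ft_force: [0.0, -0.2, -1.3]
width: 13.6
grasp_force: 30.0
```

Request:
arm_command([
  {"linear": [0, 0, 0.001], "turn": 0},
  {"linear": [0, 0, 0.001], "turn": 0},
  {"linear": [0, 0, 0.001], "turn": 0},
  {"linear": [0, 0, 0.001], "turn": 0},
  {"linear": [0, 0, 0], "turn": 0},
])

```text
t: 9.4
ee_pos: [546.4, 187.3, 71.9]
orientation: [-0.727, 3.054, 0.0]
ft_force: [-1.0, 0.0, 7.9]
width: 14.0
grasp_force: 30.0
```

Request:
arm_command([
  {"linear": [0, 0, 0.001], "turn": 0},
  {"linear": [0, 0, 0.001], "turn": 0},
  {"linear": [0, 0, 0.001], "turn": 0},
  {"linear": [0, 0, 0], "turn": 0},
])

```text
t: 9.8
ee_pos: [546.3, 187.2, 68.9]
orientation: [-0.727, 3.054, 0.0]
ft_force: [-2.4, -0.7, 9.0]
width: 13.8
grasp_force: 30.0
```

Request:
arm_command([
  {"linear": [0, 0, 0.001], "turn": 0},
  {"linear": [0, 0, 0.001], "turn": 0},
  {"linear": [0, 0, 0], "turn": 0},
])

```text
t: 10.1
ee_pos: [545.1, 186.7, 66.3]
orientation: [0.728, -3.055, 0.001]
ft_force: [-2.8, -3.2, 7.8]
width: 13.7
grasp_force: 30.0
```

Request:
arm_command([
  {"linear": [0, 0, 0.001], "turn": 0},
  {"linear": [0, 0, 0.001], "turn": 0},
  {"linear": [0, 0, 0], "turn": 0},
])

```text
t: 10.4
ee_pos: [545.2, 186.8, 64.2]
orientation: [0.728, -3.055, 0.0]
ft_force: [-2.0, -1.1, 5.5]
width: 13.9
grasp_force: 30.0
```

Request:
arm_command([
  {"linear": [0, 0, 0.001], "turn": 0},
  {"linear": [0, 0, 0.001], "turn": 0},
  {"linear": [0, 0, 0], "turn": 0},
])

```text
t: 10.7
ee_pos: [546.1, 187.2, 62.8]
orientation: [-0.728, 3.055, 0.0]
ft_force: [-1.1, 0.4, 7.4]
width: 14.0
grasp_force: 30.0
```

Request:
arm_command([
  {"linear": [0, 0, 0.001], "turn": 0},
  {"linear": [0, 0, 0.001], "turn": 0},
  {"linear": [0, 0, 0], "turn": 0},
  {"linear": [0, 0, 0], "turn": 0},
])

```text
t: 11.1
ee_pos: [546.5, 187.4, 60.6]
orientation: [-0.728, 3.054, 0.0]
ft_force: [2.1, 1.1, 4.4]
width: 13.9
grasp_force: 30.0
```

Request:
arm_command([
  {"linear": [0, 0, 0.0005], "turn": 0},
  {"linear": [0, 0, 0], "turn": 0},
  {"linear": [0, 0, 0], "turn": 0},
])

```text
t: 11.4
ee_pos: [546.7, 187.5, 60.2]
orientation: [-0.727, 3.054, 0.0]
ft_force: [1.8, 0.9, 5.0]
width: 13.9
grasp_force: 30.0
```

Request:
arm_command([
  {"linear": [0, 0, 0.0005], "turn": 0},
  {"linear": [0, 0, 0], "turn": 0},
  {"linear": [0, 0, 0], "turn": 0},
])

```text
t: 11.7
ee_pos: [546.9, 187.6, 59.8]
orientation: [-0.727, 3.053, 0.001]
ft_force: [1.0, 1.2, 5.3]
width: 13.5
grasp_force: 30.0
```

Request:
arm_command([
  {"linear": [0, 0, 0.001], "turn": 0},
  {"linear": [0, 0, 0], "turn": 0},
  {"linear": [0, 0, 0], "turn": 0},
])

```text
t: 12.0
ee_pos: [547.0, 187.7, 59.6]
orientation: [-0.727, 3.053, 0.001]
ft_force: [-0.3, 0.6, 13.2]
width: 13.6
grasp_force: 30.0
```

Request:
arm_command([
  {"linear": [0, 0, 0.001], "turn": 0},
  {"linear": [0, 0, 0], "turn": 0},
  {"linear": [0, 0, 0], "turn": 0},
])

```text
t: 12.3
ee_pos: [547.0, 187.7, 59.6]
orientation: [-0.727, 3.053, 0.001]
ft_force: [-3.0, -1.0, 23.0]
width: 13.9
grasp_force: 30.0
```

```bash
python3 - <<'E'
from h import *
from workcell import ctrl
o=ctrl.get_obs(); plan(o,(546.4,188,60.7),26.8)
im=ctrl.get_image("wrist"); a=cv2.resize(im["frame"][80:240,180:380],(700,560)[:2],interpolation=cv2.INTER_NEAREST)
cv2.imwrite("pics/w5.png",a)
E
```

```text
pos [547.  187.7  59.6] yaw -153.2 tilt [0.0034 0.0012] shift [ 0.0004  0.0006 -0.0011] turn -0.0 F [-3. -1. 23.] q6 -1.73 w 13.9 t 12.3
```

View pics/w5.png

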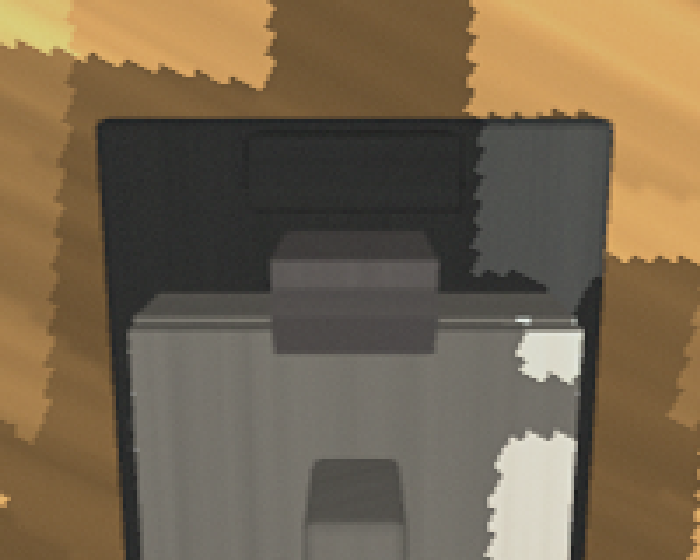

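The far clip's nose lies over the plate end at crop (355,330), with the plate flush on the tray. The stop is now stiff, so the cover is home. I'll ease the push back to about 10–13 N.

Request:
arm_command([
  {"linear": [0, 0, -0.001], "turn": 0},
  {"linear": [0, 0, 0], "turn": 0},
  {"linear": [0, 0, 0], "turn": 0},
  {"linear": [0, 0, 0], "turn": 0},
])

```text
t: 12.75
ee_pos: [547.0, 187.7, 59.6]
orientation: [-0.727, 3.053, 0.001]
ft_force: [-0.4, 1.2, 13.1]
width: 13.8
grasp_force: 30.0
```

Request:
arm_command([
  {"linear": [0, 0, 0], "turn": 0},
  {"linear": [0, 0, 0], "turn": 0},
  {"linear": [0, 0, 0], "turn": 0},
  {"linear": [0, 0, 0], "turn": 0},
])

```text
t: 13.15
ee_pos: [547.0, 187.6, 59.6]
orientation: [-0.727, 3.053, 0.001]
ft_force: [-2.0, 0.6, 13.3]
width: 13.7
grasp_force: 30.0
```

```bash
python3 -c "
from workcell import ctrl
print(ctrl.close_job())"
```

```text
the job is handed in; nothing more can be done
None
```

The cover is snapped home on the case with the tile and the job is handed in at about 13 s, with the arm still gripping the bar and pressing at about 13 N; I saw only the far clip seated over the plate, the near one was out of view, and the hand-in returned no verdict.

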